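# Hold a lamp cartridge in the tester's bayonet socket

### The job

Check the lamp cartridge in the lamp tester: find out which of the tester's two sockets is not closed off by the blanking disc, put the cartridge upright into that one with its pins in the slot, push it down against the spring and twist it a quarter turn clockwise (seen from above) to the stop. The socket springs back when let go, so finish while still holding the cartridge pushed in and turned to the stop, and leave the other things on the bench alone.

Things in the scene. Friction and masses are not known exactly. Their poses are not given: they have to be found in the camera images.
- cartridge_centre (a point): lamp cartridge: loose, 0.11 kg, 70 mm tall, standing on its foot. This point: on its axis 45 mm above the foot, mid-height of the finned aluminium collar (40 mm along its x, 28 mm between the flats facing +y and -y, 30 to 60 mm above the foot). Grip the collar across the flats. Above it a clear dome 10 mm high; z points up out of the dome.
- cartridge_foot (a point): centre of the underside of the cartridge's foot; same axes. Above it a round white ceramic stem, 28 mm diameter, 30 mm long, chamfered at the foot. Two round brass pins, 7 mm diameter, stick out of it along +x and -x: axis 3.5 mm above the foot, tips 22 mm from the centre line. Half a turn about z gives the same shape.
- cartridge: the cartridge as a body; its origin is at cartridge_foot
- tester: lamp tester: fixed grey housing, 110 mm along its x, 210 mm along its y, flat aluminium deck 8 mm thick with its top 55 mm above the bench, two bayonet sockets in the deck 54 mm either side of its middle along y. It stands lengthwise, its y pointing roughly away from the robot. Origin: centre of its underside.
- blank_disc (a point): centre of the top of the flat steel blanking disc (70 mm across, 4 mm thick, fixed) that closes one of the tester's two mouths, whichever it is today. The open mouth has a flat steel ring round it (58 mm inside, 70 mm outside, 3 mm high, fixed).
- socket_far_mouth (a point): centre of the tester's far mouth (the one farther from the robot; +54 mm along the tester's y), level with the deck's top. The mouth is a 32 mm round hole with a slot for the pins, 11 mm wide, 48 mm end to end, along this point's x axis (50 deg clockwise from the tester's x). z points up.
- seat_far (a point): centre of the top of the black spring seat in the far mouth, where the cartridge's foot rests; 9 mm below the deck's top at the start. It sinks with plunger_far and turns with rotor_far; four dogs on it catch the pins and turn with them (6 deg of play). Only when it is 6 mm or more down are the pins below the 8 mm deck, free to turn.
- plunger_far (a joint): how far the far seat is pressed down: 0 up, 0.010 m fully down. Spring: about 4 N to start, 12 N fully down.
- rotor_far (a joint): how far the far seat is turned clockwise seen from above: 0 at the start, 1.35 rad at its stop. It springs back when let go: about 0.03 N m at the start, 0.11 at the stop.
- socket_near_mouth (a point): centre of the tester's near mouth (the one nearer to the robot; -54 mm along the tester's y), level with the deck's top. The mouth is a 32 mm round hole with a slot for the pins, 11 mm wide, 48 mm end to end, along this point's x axis (50 deg clockwise from the tester's x). z points up.
- seat_near (a point): centre of the top of the black spring seat in the near mouth, where the cartridge's foot rests; 9 mm below the deck's top at the start. It sinks with plunger_near and turns with rotor_near; four dogs on it catch the pins and turn with them (6 deg of play). Only when it is 6 mm or more down are the pins below the 8 mm deck, free to turn.
- plunger_near (a joint): how far the near seat is pressed down: 0 up, 0.010 m fully down. Spring: about 4 N to start, 12 N fully down.
- rotor_near (a joint): how far the near seat is turned clockwise seen from above: 0 at the start, 1.35 rad at its stop. It springs back when let go: about 0.03 N m at the start, 0.11 at the stop.
- eyepiece: spare eyepiece, black, 37 mm across, 42 high, standing left of the cartridge; bystander, leave it alone; origin at its underside
- case: round white case with black cap, 39 mm across, 55 high, farther left; bystander, leave it alone; origin at its underside
- usb_stick: USB stick, 18 x 56 x 9 mm, lying left of the cartridge; bystander, leave it alone; origin at its underside
- hex_key: grey hex key, 24 x 62 x 7 mm, lying beyond the cartridge; bystander, leave it alone; origin at its underside
- oil_bottle: small oil bottle, 27 mm across, 61 high, beyond the tester; bystander, leave it alone; origin at its underside
- cover_glass_box: small white box, 31 x 41 x 18 mm, left of the cartridge before the microscope; bystander, leave it alone; origin at its underside
- tweezers: steel tweezers, 18 x 123 x 10 mm, lying between cartridge and tester; bystander, leave it alone; origin at its underside
Things that resemble listed ones, but are neither listed nor needed, are in the scene too. Leave any orange or turquoise look-alike of the cartridge alone.

How it is judged:
By the outcome, as a careful person would: the job done as asked, in the order asked, and still so for the second after the job is handed in, while the arm keeps its last pose, push and grip.
It also fails if it takes over 43 s, if anything falls off the work surface, if the arm or the gripper's body presses on something with over 40 N, if the wrist force passes 120 N, or if a joint passes its speed limit or range.

### The arm

A 7-joint arm with a two-finger parallel gripper is mounted at the origin on a cart in front of the work surface, level with it; the furniture and walls round the work are solid. World frame = base frame: x ahead of the robot, y to its left, z up, the work surface at z = 0. Lengths are in m, angles in rad, forces in N, time in s.
With the tool pointing down it reaches from about 0.425 to 0.925 m from the base axis. Payload 6.8 kg.
Tool frame: the origin (TCP) lies at the very end of the fingers, on their centre line; the grasp point (between the pads) lies 19 mm behind it; z points along the fingers, y is the line along which they close (so a half turn about z gives the same grasp; the last joint's range is limited). The gripper opens to 85 mm and grips with 20 to 120 N. Pads are 22 mm wide; open, the fingers measure 114 mm over their backs; the gripper's body (76 mm by 85 mm) begins 54 mm behind the grasp point. The pads swing forward as they close: fully open they stand 13 mm farther back than shut.
Start: joints at [-1.453, 0.477, 0.022, 1.555, -0.011, 1.109, -0.083], TCP at [0.151, 0.658, 0.231] pointing down, gripper open.
Joint ranges: [-2.96, 2.96], [-0.34, 2.1], [-1.41, 1.46], [0.24, 2.44], [-1.37, 4.51], [0.17, 1.92], [-2.96, 2.96]. Speed limits (rad/s): [2.39, 2.39, 3.14, 3.14, 3.14, 3.14, 3.14].

### API

Orientations are given as a unit quaternion [w, x, y, z].
In Python, from station import bot gives the robot as it stands.
- The arm moves only by the tool apply_moves, never from a script. Its argument "deltas" is a list of rows, each a list of 3 entries, a list of its own where there are three numbers: the closure, from 0 (fully open) to 1 (shut), then the shift along the tool's x, y, z in units of 0.2 m (1.0 is 0.2 m), then the turn about the tool's z in units of 2 pi rad (1.0 is 2 pi rad). A call has 1 to 12 rows; each row is the pose to reach, as a shift and turn from the pose commanded when the call began, along the tool's axes at that moment, turning the shorter way round; what a row does not reach only later rows make up. A row lasts 1/10 s, in which the tool goes at most 50 mm and 8.59 degrees, less where a joint would pass 70% of its speed; a pose out of reach is approached as far as the arm can. A call with a number of a shift or a turn outside -1 to 1 is refused whole. A call with a gripper value outside its range is refused whole. The fingers move at their own pace and stop on an object; "squeeze" is the grip in N (left out, the last holds). Time passes only in rows, so rows that repeat a pose let the fingers close. It gives the time, the measured TCP pose, the force, the opening and the grip force at its end, in the units of the state.
- bot.get_obs(): the state, without advancing time (a new reading comes with each control period).
- bot.read_camera(name): name is "scene" or "side" or "wrist"; returns a dict with "color" (384x512x3 uint8, red, green, blue), "intrinsics" (3x3 intrinsics, pixels), "pose" (4x4, takes a point from camera to world coordinates); the wrist camera has in their place "hand_eye" (4x4, takes a point from camera to tool coordinates, whose origin is the TCP and whose axes are the flange's). Camera axes: x right, y down, z forward; pixel columns grow to the right and rows downward; lengths in m; the calibration is good to about 2 mm. A picture is of the moment at which its call begins: read the wrist's pose just before it. There is no depth.
- bot.hand_in(): hands the job in; it is judged then, once.
Trained networks look in a picture, given as the dict that the camera call returned (one of the last four; its "shot" number tells which), for a name from the list of things; names that differ only in an ending like _2 or _b are one class to them, and where a whole thing is asked for, a point or a joint stands for the part that bears it (a point fixed in the world has none). Each returns a list of dicts, best first, with "confidence" (0 to 1); they miss things now and then, are a little off and sometimes report something else, mostly with a low value. They report only what shows in the picture. A call takes as long as a camera call. They do not tell look-alikes from the thing itself.
- bot.look_for(picture, target): "point" ([x, y, z] in m, in world coordinates, good to about 4 mm: the middle of the surface that is visible of it).
The state is a dict: "t": time; "q": joint angles; "joint_vel": joint speeds; "joint_torque": joint torques, N m; "eef_pos": TCP position; "tool_rot": TCP orientation; "contact_force": force on the tool from outside, world axes, zero at the start; "torque": the same for the moment, N m; "gripper_width": opening from 0.0 (shut) to 1.0 (fully open); "grasp_force": force on a finger pad.
Only numpy, scipy, OpenCV 4.12 (cv2) and the standard library are available. Lean on these libraries where they do the work, as an engineer would, in place of code of your own. Each camera call takes 0.05 s, during which the arm holds its last target. There are 200 camera calls.

## Working session

There is one attempt and no reset: what is moved stays moved. The work goes in short steps, Python scripts to look and compute and a tool call to move; the robot and the scene stay as the last step left them, time stands still between calls to the robot, and variables do not carry over. Pictures are saved under pics/ and viewed, at most 10 in all, crops included, and the job is handed in when it is done.

Besides the shell and the picture viewer there is one more tool, called after "Emit:" by a JSON object that holds its "fn" and its "kwargs". apply_moves: Moves the arm, as the interface text tells. Its arguments: {"type":"object","properties":{"deltas":{"type":"array","items":{"type":"array"}},"squeeze":{"type":"number"}},"required":["deltas"]}

```bash
mkdir -p pics; ls; python3 - <<'E'
from station import bot
import cv2,numpy as np
o=bot.get_obs();print({k:np.round(v,3).tolist() for k,v in o.items()})
ims=[]
for c in ("scene","side"):
    p=bot.read_camera(c);ims.append(p)
    cv2.imwrite(f"pics/{c}0.png",p["color"][:,:,::-1])
    print(c,np.round(p["pose"],3).tolist(),np.round(p["intrinsics"],1).tolist())
    for n in ("cartridge","tester","blank_disc","tweezers","eyepiece","seat_far","seat_near"):
        print(n,[(np.round(d["point"],3).tolist(),round(d["confidence"],2)) for d in bot.look_for(p,n)[:4]])
big=cv2.resize(np.hstack([ims[0]["color"]]),(800,600),interpolation=cv2.INTER_CUBIC)
cv2.imwrite("pics/scene_big.png",big[:,:,::-1])
big=cv2.resize(ims[1]["color"],(800,600),interpolation=cv2.INTER_CUBIC)
cv2.imwrite("pics/side_big.png",big[:,:,::-1])
E
```

```text
pics
{'t': 0.0, 'q': [-1.453, 0.478, 0.022, 1.556, -0.012, 1.109, -0.083], 'joint_vel': [0.0, 0.002, 0.0, 0.002, 0.001, -0.0, 0.002], 'joint_torque': [-0.0, -59.647, 1.608, -28.119, 0.012, 0.01, -0.0], 'eef_pos': [0.151, 0.657, 0.23], 'tool_rot': [-0.0, 0.113, 0.994, -0.001], 'contact_force': [-0.345, 0.751, -0.033], 'torque': [0.009, -0.024, 0.03], 'grasp_force': 0.0, 'gripper_width': 0.998}
scene [[0.767, -0.497, 0.406, -0.001], [-0.641, -0.586, 0.495, -0.634], [-0.009, -0.64, -0.768, 1.083], [0.0, 0.0, 0.0, 1.0]] [[460.6, 0.0, 254.9], [0.0, 460.6, 188.1], [0.0, 0.0, 1.0]]
cartridge [([0.626, -0.232, 0.05], 0.83), ([0.491, 0.121, 0.019], 0.74), ([0.54, -0.217, 0.057], 0.73), ([0.448, -0.117, 0.053], 0.65)]
tester [([0.486, -0.36, 0.056], 0.97), ([0.45, -0.119, 0.051], 0.27)]
blank_disc [([0.572, -0.354, 0.056], 0.87), ([0.448, -0.117, 0.059], 0.46)]
tweezers []
eyepiece [([0.429, 0.242, 0.019], 0.45)]
seat_far []
seat_near [([0.464, -0.353, 0.041], 0.46)]
side [[-0.977, -0.147, 0.156, 0.296], [-0.213, 0.59, -0.779, 1.152], [0.023, -0.794, -0.607, 0.941], [0.0, 0.0, 0.0, 1.0]] [[465.9, 0.0, 245.8], [0.0, 465.9, 190.0], [0.0, 0.0, 1.0]]
cartridge [([0.453, -0.092, 0.043], 0.53), ([0.55, -0.204, 0.042], 0.52)]
tester [([0.504, -0.302, 0.047], 0.6)]
blank_disc []
tweezers []
eyepiece [([0.546, -0.051, -0.002], 0.66), ([0.424, 0.262, 0.021], 0.51)]
seat_far []
seat_near []
```

View pics/scene_big.png

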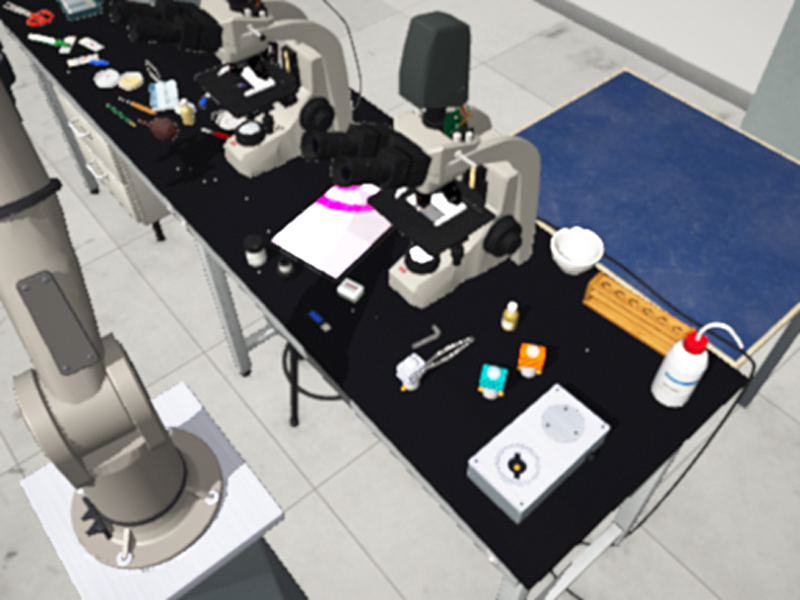

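View pics/side_big.png

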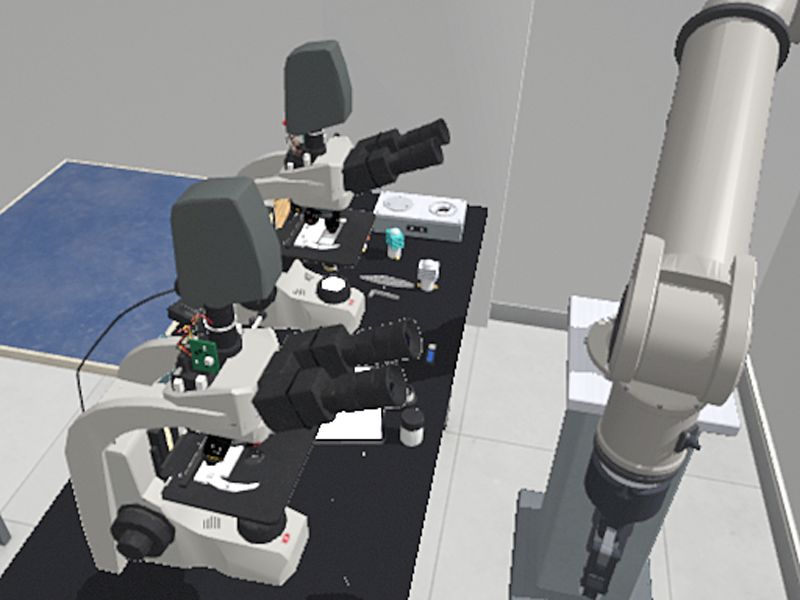

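The true cartridge is the white and aluminium one at big px (410,370). The turquoise one at (492,380) and the orange one at (531,358) are look-alikes. The blank disc is on the far mouth at (562,423), and the near mouth at (517,465) is open with its ring. I'll enlarge to confirm and triangulate the eyepiece clearance.

```bash
cat > h.py <<'E'
from station import bot
import cv2,numpy as np
from scipy.spatial.transform import Rotation as R
def rot():
    q=bot.get_obs()["tool_rot"];return R.from_quat([q[1],q[2],q[3],q[0]]).as_matrix()
def wristpose(p):
    o=bot.get_obs();T=np.eye(4);T[:3,:3]=rot();T[:3,3]=o["eef_pos"];return T@p["hand_eye"]
def onplane(K,T,uv,z):
    d=T[:3,:3]@np.linalg.solve(K,[uv[0],uv[1],1.]);c=T[:3,3];return c+d*(z-c[2])/d[2]
def proj(K,T,X):
    x=T[:3,:3].T@(np.asarray(X)-T[:3,3]);x=K@x;return x[:2]/x[2]
E
python3 - <<'E'
from h import *
a=bot.read_camera("scene");b=bot.read_camera("side")
def tri(u,v):
    P=[p["intrinsics"]@np.linalg.inv(p["pose"])[:3] for p in(a,b)]
    X=cv2.triangulatePoints(P[0],P[1],np.array(u,float)*.64,np.array(v,float)*.64)[:,0];return np.round(X[:3]/X[3],3)
print("scope2 tips",tri((312,143),(442,130)),tri((343,170),(438,155)))
K,T=a["intrinsics"],a["pose"]
for n,uv,z in(("cart foot",(410,384),0),("near ring",(517,465),.055),("disc",(562,423),.059)):print(n,onplane(K,T,np.array(uv)*.64,z))
c=a["color"][200:340,235:405];cv2.imwrite("pics/crop1.png",cv2.resize(c,None,fx=4.2,fy=4.2,interpolation=cv2.INTER_CUBIC)[:,:,::-1])
E
```

```text
scope2 tips [0.423 0.067 0.446] [0.441 0.04  0.394]
cart foot [ 0.45371565 -0.10842915  0.        ]
near ring [ 0.46111795 -0.35468802  0.055     ]
disc [ 0.56753038 -0.35106574  0.059     ]
```

View pics/crop1.png

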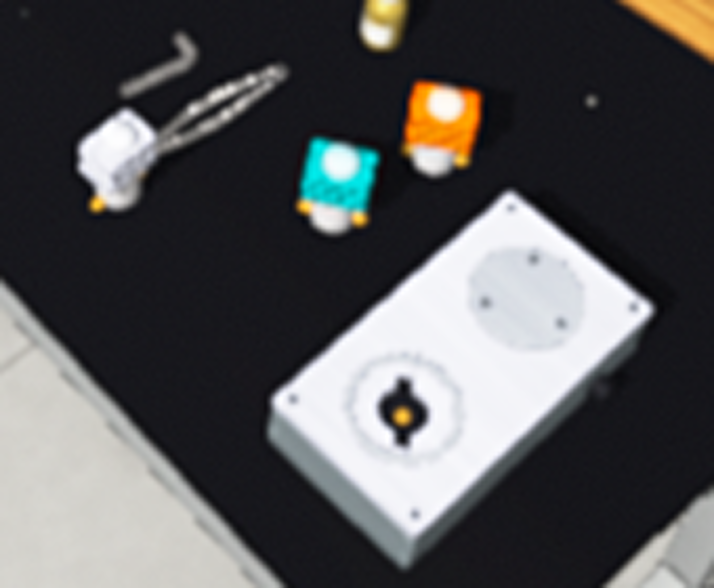

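The crop confirms the choice: the white and aluminium cartridge is at crop (118,150), with its tweezers-side neighbour lying behind it. The turquoise and orange ones are decoys. The far mouth carries the disc with three screws at (525,298), and the near mouth at (403,410) is open. The eyepiece tips at z≈0.45 are in the way, so I'll go over them.

Emit:
{"fn": "apply_moves", "kwargs": {"deltas": [[0, [0, -0.2, -1], 0], [0, [-0.1, -0.5, -1], 0], [0, [-0.2, -1, -1], 0], [0, [-0.2, -1, -1], 0], [0, [-0.2, -1, -1], 0], [0, [-0.2, -1, -1], 0], [0, [-0.2, -1, -1], 0]]}}

```text
t: 1.6
eef_pos: [0.1466, 0.4513, 0.4366]
tool_rot: [0.0, 0.114, 0.993, 0.004]
contact_force: [0.4, 0.4, -0.7]
gripper_width: 1.001
grasp_force: 0.0
```

Emit:
{"fn": "apply_moves", "kwargs": {"deltas": [[0, [-1, -0.4, -0.7], 0], [0, [-1, -0.4, -0.7], 0], [0, [-1, -0.4, -0.7], 0], [0, [-1, -0.4, -0.7], 0], [0, [-1, -0.4, -0.7], 0], [0, [-1, -0.4, -0.7], 0], [0, [-1, -0.4, -0.7], 0]]}}

```text
t: 2.3
eef_pos: [0.3235, 0.3309, 0.5718]
tool_rot: [0.0, 0.114, 0.993, 0.001]
contact_force: [-0.3, -0.3, -1.0]
gripper_width: 1.005
grasp_force: 0.0
```

Emit:
{"fn": "apply_moves", "kwargs": {"deltas": [[0, [-0.75, -0.75, 0], 0], [0, [-0.75, -0.75, 0], 0], [0, [-0.75, -0.75, 0], 0], [0, [-0.75, -0.75, 0], 0], [0, [-0.75, -0.75, 0], 0], [0, [-0.75, -0.75, 0], 0]]}}

```text
t: 2.9
eef_pos: [0.435, 0.1511, 0.5704]
tool_rot: [-0.001, 0.114, 0.994, -0.0]
contact_force: [0.2, 0.6, 0.3]
gripper_width: 1.001
grasp_force: 0.0
```

Emit:
{"fn": "apply_moves", "kwargs": {"deltas": [[0, [0.22, -1, 0], 0], [0, [0.22, -1, 0], 0], [0, [0.22, -1, 0], 0], [0, [0.22, -1, 0], 0], [0, [0.22, -1, 0], 0], [0, [0.22, -1, 0], 0]]}}

```text
t: 3.5
eef_pos: [0.3469, -0.032, 0.571]
tool_rot: [-0.0, 0.112, 0.994, -0.0]
contact_force: [1.3, 0.6, -0.6]
gripper_width: 1.001
grasp_force: 0.0
```

Emit:
{"fn": "apply_moves", "kwargs": {"deltas": [[0, [0.1, -0.3, 0.2], 0], [0, [0.1, -0.3, 0.7], 0], [0, [0.1, -0.3, 1], 0], [0, [0.1, -0.3, 1], 0], [0, [0.1, -0.3, 1], 0], [0, [0.1, -0.3, 1], 0], [0, [0.1, -0.3, 1], 0]]}}

```text
t: 4.2
eef_pos: [0.3151, -0.0857, 0.3723]
tool_rot: [0.0, 0.111, 0.994, -0.0]
contact_force: [-0.3, 0.4, -0.1]
gripper_width: 0.999
grasp_force: 0.0
```

```bash
python3 - <<'E'
from h import *
o=bot.get_obs();print(np.round(o["q"],2),o["eef_pos"],o["t"])
p=bot.read_camera("wrist");T=wristpose(p);print(np.round(p["hand_eye"],3).tolist(),np.round(p["intrinsics"],1).tolist())
for n in("cartridge","tweezers","hex_key","tester"):print(n,[(np.round(d["point"],3).tolist(),round(d["confidence"],2),proj(p["intrinsics"],T,d["point"]).round()) for d in bot.look_for(p,n)[:3]])
cv2.imwrite("pics/w1.png",cv2.resize(p["color"],(800,600),interpolation=cv2.INTER_CUBIC)[:,:,::-1])
E
```

```text
[-0.36 -0.32  0.32  2.09  0.1   1.36  1.28] [ 0.31514622 -0.08574065  0.37232448] 4.2
[[0.001, -0.964, -0.266, 0.067], [1.0, 0.001, -0.001, 0.001], [0.001, -0.266, 0.964, -0.143], [0.0, 0.0, 0.0, 1.0]] [[304.5, 0.0, 253.7], [0.0, 304.5, 190.9], [0.0, 0.0, 1.0]]
cartridge [([0.449, -0.111, 0.058], 0.95, array([257., 235.])), ([0.545, -0.205, 0.059], 0.84, array([215., 297.])), ([0.622, -0.22, 0.015], 0.65, array([221., 318.]))]
tweezers []
hex_key [([0.546, -0.06, 0.01], 0.64, array([294., 266.])), ([0.441, -0.318, 0.055], 0.39, array([135., 256.]))]
tester [([0.44, -0.32, 0.055], 0.7, array([133., 255.])), ([0.407, 0.302, 0.022], 0.37, array([499., 151.]))]
```

View pics/w1.png

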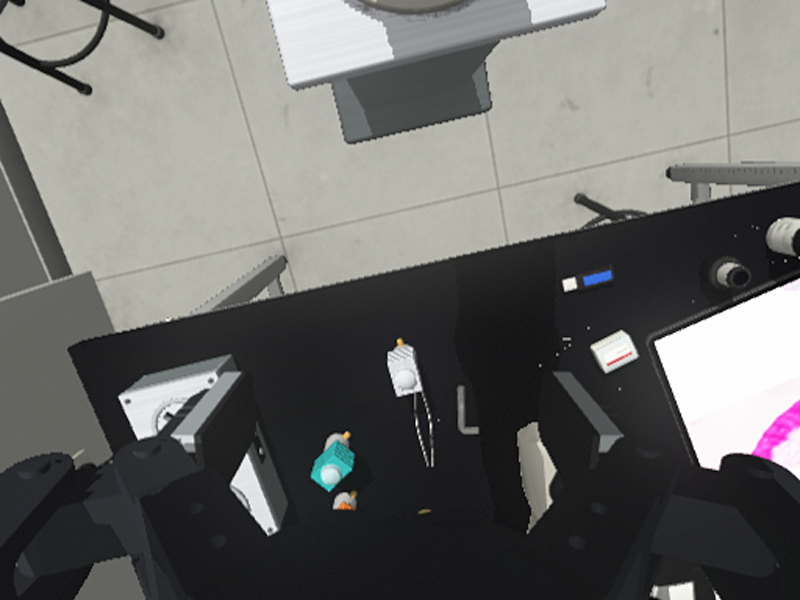

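Emit:
{"fn": "apply_moves", "kwargs": {"deltas": [[0, [-0.68, 0.03, 1], 0], [0, [-0.68, 0.03, 1], 0], [0, [-0.68, 0.03, 1], 0], [0, [-0.68, 0.03, 1], 0], [0, [-0.68, 0.03, 1], 0], [0, [-0.68, 0.03, 1], 0], [0, [-0.68, 0.03, 1], 0]]}}

```text
t: 5.15
eef_pos: [0.4486, -0.1121, 0.1711]
tool_rot: [-0.001, 0.113, 0.994, -0.001]
contact_force: [-0.0, 0.2, 0.3]
gripper_width: 1.001
grasp_force: 0.0
```

```bash
python3 - <<'E'
from h import *
o=bot.get_obs();print(np.round(o["q"],2),o["eef_pos"],o["t"])
p=bot.read_camera("wrist");T=wristpose(p);K=p["intrinsics"]
for n in("cartridge","cartridge_centre","cartridge_foot","tester","blank_disc"):print(n,[(np.round(d["point"],3).tolist(),round(d["confidence"],2),proj(K,T,d["point"]).round()) for d in bot.look_for(p,n)[:3]])
np.savez("w2.npz",c=p["color"],K=K,T=T)
u,v=proj(K,T,[.45,-.111,.05]).round().astype(int);x0,y0=u-65,v-50;print(x0,y0)
cv2.imwrite("pics/w2.png",cv2.resize(p["color"][y0:y0+100,x0:x0+130],None,fx=6,fy=6,interpolation=cv2.INTER_CUBIC)[:,:,::-1])
E
```

```text
[-0.32  0.22  0.5   2.13 -0.14  0.82  1.6 ] [ 0.44855839 -0.11212211  0.17105763] 5.15
cartridge [([0.451, -0.11, 0.059], 0.91, array([256., 189.])), ([0.543, -0.203, 0.063], 0.7, array([183., 302.]))]
cartridge_centre [([0.544, -0.207, 0.059], 0.87, array([179., 301.])), ([0.449, -0.108, 0.06], 0.7, array([258., 186.]))]
cartridge_foot [([0.451, -0.109, 0.057], 0.84, array([257., 188.])), ([0.543, -0.21, 0.063], 0.7, array([175., 303.]))]
tester [([0.461, -0.311, 0.056], 0.81, array([ 48., 245.])), ([0.466, -0.356, 0.045], 0.73, array([ 13., 254.]))]
blank_disc [([0.594, -0.338, 0.058], 0.75, array([ 73., 365.])), ([0.449, -0.106, 0.058], 0.35, array([261., 186.]))]
190 136
```

View pics/w2.png

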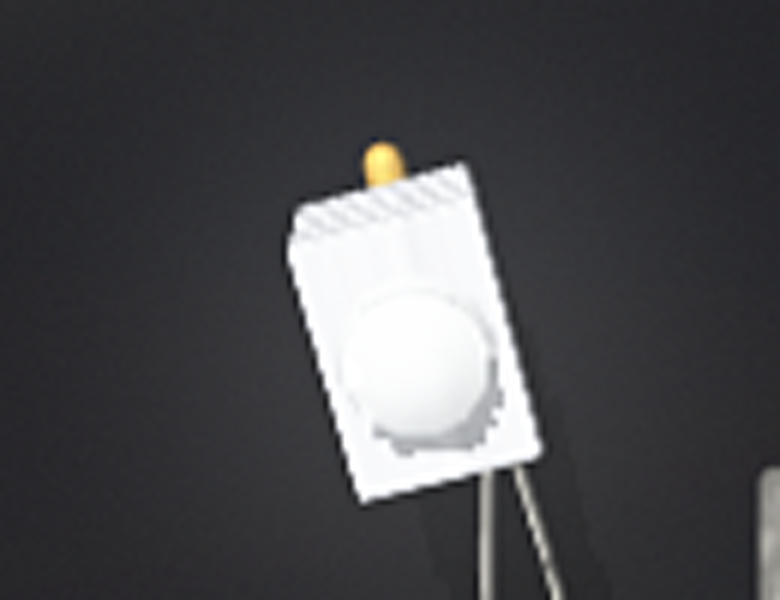

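The crop shows the collar's top face with corners near (290,250), (478,200), (541,453) and (362,502). One brass pin is at (383,160). The tweezers touch close behind the cartridge, but they lie low.

```bash
python3 - <<'E'
from h import *
d=np.load("w2.npz");K,T=d["K"],d["T"]
f=lambda u,v,z:onplane(K,T,((u+.5)/6-.5+190,(v+.5)/6-.5+136),z)[:2]
C=[f(*c,.06) for c in((290,250),(478,200),(541,453),(362,502))]
m=np.mean(C,0);a=(C[2]+C[3]-C[0]-C[1])/2;b=(C[1]+C[2]-C[0]-C[3])/2
print(m,np.linalg.norm(a),np.linalg.norm(b),np.degrees(np.arctan2(a[1],a[0])),np.degrees(np.arctan2(b[1],b[0])))
print("pin tip",f(383,143,.0035)-m)
r=rot();print(r[:2,:2]);print("tool y deg",np.degrees(np.arctan2(r[1,1],r[0,1])), "shift",r.T@np.r_[m-bot.get_obs()["eef_pos"][:2],0]/.2)
E
```

```text
[ 0.45610423 -0.10848158] 0.039445987532423454 0.027639979694719794 1.7766765571875784 92.83493777950206
pin tip [-0.02200887 -0.00028916]
[[-0.97463091  0.22379205]
 [ 0.22379684  0.97463522]]
tool y deg 77.06812147247247 shift [-0.03216403  0.02554494  0.00014596]
```

Emit:
{"fn": "apply_moves", "kwargs": {"deltas": [[0, [-0.032, 0.026, 0.1], -0.02], [0, [-0.032, 0.026, 0.2], -0.041], [0, [-0.032, 0.026, 0.4], -0.041], [0, [-0.032, 0.026, 0.6], -0.041], [0, [-0.032, 0.026, 0.715], -0.041], [0, [-0.032, 0.026, 0.715], -0.041], [0, [-0.032, 0.026, 0.715], -0.041]], "squeeze": 80}}

```text
t: 6.15
eef_pos: [0.4561, -0.1087, 0.0293]
tool_rot: [0.001, -0.016, 1.0, 0.0]
contact_force: [0.0, -0.4, 1.3]
gripper_width: 1.0
grasp_force: 0.0
```

Emit:
{"fn": "apply_moves", "kwargs": {"deltas": [[0.4, [0, 0, 0], 0], [0.8, [0, 0, 0], 0], [1, [0, 0, 0], 0], [1, [0, 0, 0], 0], [1, [0, 0, 0], 0], [1, [0, 0, 0], 0], [1, [0, 0, 0], 0], [1, [0, 0, 0], 0]], "squeeze": 80}}

```text
t: 6.95
eef_pos: [0.4561, -0.1085, 0.0291]
tool_rot: [0.001, -0.016, 1.0, 0.0]
contact_force: [-1.0, 1.3, 8.0]
gripper_width: 0.316
grasp_force: 78.2
```

Emit:
{"fn": "apply_moves", "kwargs": {"deltas": [[1, [0, 0, -0.1], 0], [1, [0, 0, -0.3], 0], [1, [0, 0, -0.55], 0], [1, [0, 0, -0.85], 0], [1, [-0.1, -0.2, -0.85], 0], [1, [-0.2, -0.45, -0.85], 0], [1, [-0.23, -0.7, -0.85], 0], [1, [-0.23, -0.95, -0.85], 0], [1, [-0.23, -1, -0.85], 0]]}}

```text
t: 7.85
eef_pos: [0.5063, -0.3134, 0.1986]
tool_rot: [-0.0, -0.013, 1.0, -0.002]
contact_force: [-0.8, 0.0, -1.6]
gripper_width: 0.314
grasp_force: 79.4
```

Emit:
{"fn": "apply_moves", "kwargs": {"deltas": [[1, [0, -0.21, 0], 0], [1, [0, -0.21, 0], 0], [1, [0, -0.21, 0], 0]]}}

```text
t: 8.15
eef_pos: [0.5084, -0.3495, 0.1978]
tool_rot: [-0.001, -0.015, 1.0, 0.0]
contact_force: [-0.8, 0.9, -1.3]
gripper_width: 0.313
grasp_force: 79.6
```

```bash
python3 - <<'E'
from h import *
o=bot.get_obs();print(np.round(o["q"],2),o["eef_pos"],o["t"],o["grasp_force"],o["contact_force"])
p=bot.read_camera("wrist");T=wristpose(p);K=p["intrinsics"]
for n in("tester","blank_disc","seat_near"):print(n,[(np.round(d["point"],3).tolist(),round(d["confidence"],2),proj(K,T,d["point"]).round()) for d in bot.look_for(p,n)[:3]])
np.savez("w3.npz",c=p["color"],K=K,T=T)
cv2.imwrite("pics/w3.png",cv2.resize(p["color"],(800,600),interpolation=cv2.INTER_CUBIC)[:,:,::-1])
E
```

```text
[ 0.1   0.46  0.54  1.76 -0.27  1.    2.34] [ 0.5084318  -0.34953405  0.19784406] 8.15 79.56385364988819 [-0.77332608  0.85397395 -1.27975673]
tester [([0.468, -0.358, 0.055], 0.74, array([244., 137.]))]
blank_disc []
seat_near [([0.463, -0.355, 0.046], 0.94, array([247., 130.]))]
```

View pics/w3.png

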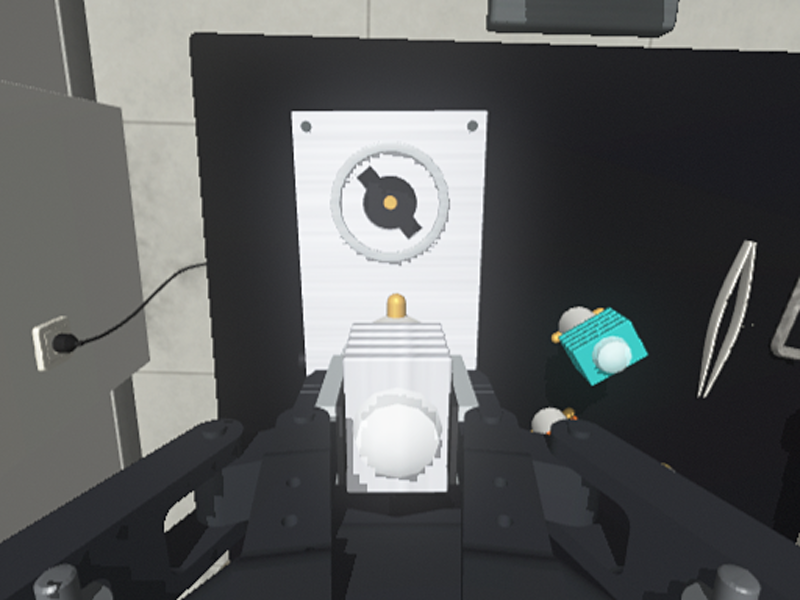

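The cartridge is held straight, with its pin at (397,297). The open near mouth shows a dark slot from about (365,175) to (413,230), centred at (390,203), and nothing is in the way.

```bash
cat > mouth.py <<'E'
from h import *
def mouth(c,K,T,ctr,zp=.055):
    g=cv2.cvtColor(c,cv2.COLOR_RGB2GRAY);u,v=proj(K,T,[*ctr,zp])
    m=(g<110).astype(np.uint8)
    yy,xx=np.mgrid[:384,:512]
    near=(np.hypot(xx-u,yy-v)<32)
    m=m*near
    hsv=cv2.cvtColor(c,cv2.COLOR_RGB2HSV);m|=((hsv[...,1]>90)&(np.hypot(xx-u,yy-v)<10)).astype(np.uint8)
    n,l,s,ce=cv2.connectedComponentsWithStats(m);k=1+np.argmax(s[1:,4]);ys,xs=np.nonzero(l==k)
    P=np.array([onplane(K,T,(x,y),zp)[:2] for x,y in zip(xs,ys)])
    m0=P.mean(0);w,V=np.linalg.eigh(np.cov((P-m0).T));a=V[:,1]
    t=(P-m0)@a;s2=(P-m0)@V[:,0]
    mid=m0+a*(t.max()+t.min())/2+V[:,0]*(s2.max()+s2.min())/2
    return m0,mid,np.degrees(np.arctan2(a[1],a[0]))%180,np.ptp(t),np.ptp(s2)
E
python3 - <<'E'
from mouth import *
d=np.load("w3.npz");c,K,T=d["c"],d["K"],d["T"]
print(mouth(c,K,T,(.463,-.355)))
# deck edges for yaw: left/right near corners
for uv in((292,111),(487,111),(306,372),(477,372)):print(onplane(K,T,np.array(uv)*.64,.055)[:2])
for uv in((306,126),(473,126)):print("screw",onplane(K,T,np.array(uv)*.64,.055)[:2])
o=bot.get_obs();e=o["eef_pos"]
t=onplane(K,T,np.array((397,294))*.64,e[2]-.0245)[:2]-e[:2];print("pin tip rel",t, rot().T[:2,:2]@t)
E
```

```text
(array([ 0.46135207, -0.35341777]), array([ 0.46156925, -0.35331277]), np.float64(43.43942918931205), np.float64(0.04631114008440887), np.float64(0.030186790806872192))
[ 0.41308591 -0.40946377]
[ 0.40955045 -0.29993636]
[ 0.57183999 -0.40444963]
[ 0.56824875 -0.29331309]
screw [ 0.42079179 -0.40174273]
screw [ 0.41774002 -0.30720464]
pin tip rel [-0.02348994 -0.00091374] [ 0.0235074  -0.00011998]
```

Emit:
{"fn": "apply_moves", "kwargs": {"deltas": [[1, [0.05, -0.02, 0], 0.0235], [1, [0.1, -0.04, 0], 0.047], [1, [0.15, -0.06, 0], 0.07], [1, [0.2, -0.08, 0], 0.094], [1, [0.25, -0.1, 0], 0.117], [1, [0.3, -0.12, 0], 0.14], [1, [0.35, -0.14, 0], 0.164], [1, [0.4, -0.16, 0], 0.187], [1, [0.425, -0.175, 0], 0.21], [1, [0.425, -0.175, 0], 0.234], [1, [0.425, -0.175, 0], 0.257], [1, [0.425, -0.175, 0], 0.28]]}}

```text
t: 9.55
eef_pos: [0.4261, -0.3854, 0.1983]
tool_rot: [-0.0, 0.762, 0.648, 0.001]
contact_force: [0.8, 0.3, -1.1]
gripper_width: 0.316
grasp_force: 79.4
```

Emit:
{"fn": "apply_moves", "kwargs": {"deltas": [[1, [0, 0, 0], 0.0235], [1, [0, 0, 0], 0.047], [1, [0, 0, 0], 0.07], [1, [0, 0, 0], 0.094], [1, [0, 0, 0], 0.1067], [1, [0, 0, 0], 0.1067], [1, [0, 0, 0], 0.1067]]}}

```text
t: 10.25
eef_pos: [0.4259, -0.3858, 0.1981]
tool_rot: [-0.0, 0.931, 0.365, 0.0]
contact_force: [1.3, -0.0, -0.4]
gripper_width: 0.317
grasp_force: 79.4
```

```bash
python3 - <<'E'
from mouth import *
o=bot.get_obs();print(np.round(o["q"],2),o["eef_pos"],o["t"],o["grasp_force"],o["contact_force"])
r=rot();print("tool x deg",np.degrees(np.arctan2(r[1,0],r[0,0])),r.round(3).tolist())
p=bot.read_camera("wrist");T=wristpose(p);K=p["intrinsics"]
np.savez("w4.npz",c=p["color"],K=K,T=T)
for n in("tester","seat_near"):print(n,[(np.round(d["point"],3).tolist(),round(d["confidence"],2),proj(K,T,d["point"]).round()) for d in bot.look_for(p,n)[:3]])
print(mouth(p["color"],K,T,(.463,-.354)))
cv2.imwrite("pics/w4.png",cv2.resize(p["color"],(800,600),interpolation=cv2.INTER_CUBIC)[:,:,::-1])
E
```

```text
[-0.19  0.63  1.18  1.88 -0.66  1.09  0.43] [ 0.42589818 -0.38582602  0.19814943] 10.25 79.4361981464317 [ 1.26864398 -0.00392708 -0.41561019]
tool x deg 42.81812143152825 [[0.734, 0.68, 0.0], [0.68, -0.734, 0.001], [0.0, -0.0, -1.0]]
tester [([0.5, -0.359, 0.056], 0.96, array([287., 101.]))]
seat_near [([0.463, -0.355, 0.045], 0.78, array([256., 128.]))]
(array([ 0.46171289, -0.35472371]), array([ 0.46135196, -0.35513831]), np.float64(41.70589819145428), np.float64(0.046293023976971416), np.float64(0.030525856898289398))
```

View pics/w4.png

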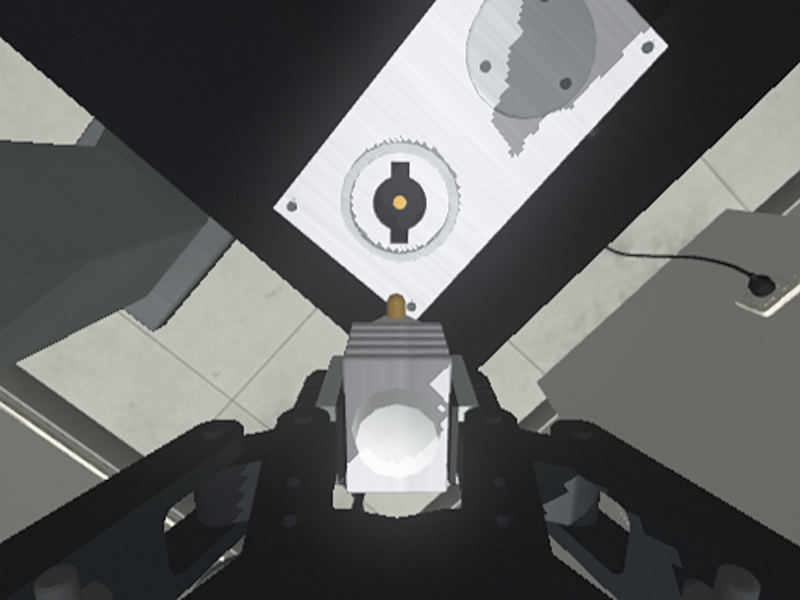

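Slot and cartridge are aligned along the image's vertical: mouth at (400,203), pin at (397,297). I'll check the cartridge's in-hand offset before lowering.

```bash
python3 - <<'E'
from mouth import *
d=np.load("w4.npz");K,T=d["K"],d["T"];e=bot.get_obs()["eef_pos"];r=rot()[:2,:2]
f=lambda u,v,z:r.T@(onplane(K,T,np.array((u,v))*.64,z)[:2]-e[:2])
C=np.array([f(*c,e[2]+.031) for c in((343,356),(452,356),(448,492),(345,492))]);print(C.round(4).tolist(),C.mean(0))
print("pin tip",f(397,293,e[2]-.0255))
print("mouth rel",r.T@(np.array([.4615,-.3542])-e[:2]), r.T@(np.array([.4617,-.3549])-e[:2]))
E
```

```text
[[0.0219, -0.014], [0.0219, 0.0135], [-0.0181, 0.0137], [-0.0182, -0.0145]] [ 0.00187098 -0.00031561]
pin tip [ 0.0234412  -0.00023943]
mouth rel [0.04818355 0.00069143] [0.04785571 0.00134144]
```

Emit:
{"fn": "apply_moves", "kwargs": {"deltas": [[1, [0.12, 0, 0], 0], [1, [0.239, 0.003, 0], 0.002], [1, [0.239, 0.003, 0.15], 0.002], [1, [0.239, 0.003, 0.35], 0.002], [1, [0.239, 0.003, 0.5], 0.002], [1, [0.239, 0.003, 0.54], 0.002], [1, [0.239, 0.003, 0.54], 0.002], [1, [0.239, 0.003, 0.54], 0.002]]}}

```text
t: 11.2
eef_pos: [0.4616, -0.3557, 0.0917]
tool_rot: [0.001, 0.934, 0.357, 0.001]
contact_force: [0.2, 0.0, -1.0]
gripper_width: 0.314
grasp_force: 79.5
```

```bash
python3 - <<'E'
from mouth import *
o=bot.get_obs();print(o["eef_pos"],o["t"],o["contact_force"],o["torque"])
r=rot();print(np.degrees(np.arctan2(r[1,0],r[0,0])))
p=bot.read_camera("wrist");q=bot.read_camera("scene")
a=cv2.resize(p["color"][100:300,180:340],(480,600),interpolation=cv2.INTER_CUBIC)
u,v=proj(q["intrinsics"],q["pose"],[.4615,-.354,.07]).astype(int)
b=cv2.resize(q["color"][v-50:v+50,u-26:u+27],(318,600),interpolation=cv2.INTER_CUBIC)
cv2.imwrite("pics/w5.png",np.hstack([a,b])[:,:,::-1])
E
```

```text
[ 0.46160334 -0.35572009  0.09174919] 11.2 [ 0.23135048  0.01241662 -1.00865716] [ 0.02277794 -0.01183557  0.0062374 ]
41.884387967068946
```

View pics/w5.png

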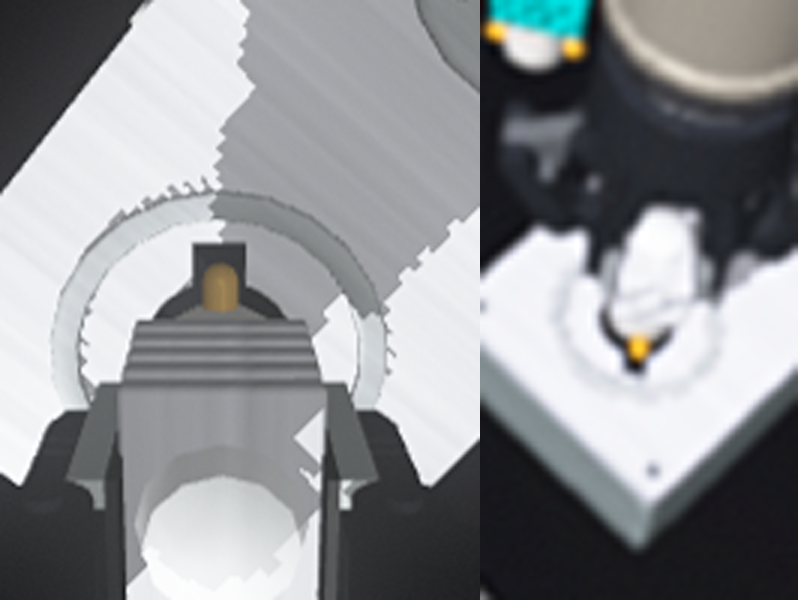

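The pin sits centred over the slot: pin column 219 in the left panel, slot 193–245. The scene view on the right shows the other pin over the other slot end. I'll quantify the offset along the slot.

```bash
python3 - <<'E'
from mouth import *
p=bot.read_camera("wrist");T=wristpose(p);K=p["intrinsics"];e=bot.get_obs()["eef_pos"];r=rot()[:2,:2]
f=lambda u,v,z:r.T@(onplane(K,T,(u,v),z)[:2]-e[:2])
print("slot end",f(180+73,100+243/3-.3,.055),"pin tip",f(180+73.2,100+262/3-.3,e[2]-.0255))
q=bot.read_camera("scene");K,T=q["intrinsics"],q["pose"]
u,v=proj(K,T,[.4615,-.354,.07]).astype(int);g=lambda a,b:(u-26+(a-480)/6,v-50+b/6)
print("scene slot end",f.__call__ and r.T@(onplane(K,T,g(633,372),.055)[:2]-e[:2]),"pin tip low", r.T@(onplane(K,T,g(638,360),e[2]-.029)[:2]-e[:2]))
E
```

```text
slot end [ 0.0243728  -0.00062068] pin tip [ 0.02335311 -0.00052252]
scene slot end [-0.02199759 -0.00110965] pin tip low [-0.02045257 -0.00010905]
```

Both ends have similar clearance, 1.0 mm and 1.5 mm, so it is centred. Lowering.

Emit:
{"fn": "apply_moves", "kwargs": {"deltas": [[1, [0, 0, 0.025], 0], [1, [0, 0, 0.045], 0], [1, [0, 0, 0.06], 0], [1, [0, 0, 0.075], 0], [1, [0, 0, 0.075], 0], [1, [0, 0, 0.075], 0]]}}

```text
t: 12.0
eef_pos: [0.461, -0.3548, 0.0753]
tool_rot: [-0.0, 0.934, 0.357, -0.0]
contact_force: [0.7, -0.3, -1.0]
gripper_width: 0.313
grasp_force: 79.7
```

Emit:
{"fn": "apply_moves", "kwargs": {"deltas": [[1, [0, 0, 0.015], 0], [1, [0, 0, 0.03], 0], [1, [0, 0, 0.045], 0], [1, [0, 0, 0.045], 0], [1, [0, 0, 0.045], 0], [1, [0, 0, 0.045], 0]]}}

```text
t: 12.6
eef_pos: [0.4611, -0.3549, 0.0669]
tool_rot: [0.0, 0.934, 0.357, 0.0]
contact_force: [-1.7, 2.8, 7.9]
gripper_width: 0.316
grasp_force: 80.8
```

Emit:
{"fn": "apply_moves", "kwargs": {"deltas": [[1, [0, 0, 0.006], 0], [1, [0, 0, 0.012], 0], [1, [0, 0, 0.012], 0], [1, [0, 0, 0.012], 0]]}}

```text
t: 13.0
eef_pos: [0.4611, -0.355, 0.065]
tool_rot: [-0.0, 0.934, 0.357, 0.001]
contact_force: [-1.6, 3.4, 13.4]
gripper_width: 0.32
grasp_force: 81.7
```

Fully down, with about 14 N including the stop. Now the clockwise twist, which is positive about the tool z axis pointing down.

Emit:
{"fn": "apply_moves", "kwargs": {"deltas": [[1, [0, 0, 0], 0.01], [1, [0, 0, 0], 0.025], [1, [0, 0, 0], 0.04], [1, [0, 0, 0], 0.055], [1, [0, 0, 0], 0.07], [1, [0, 0, 0], 0.085], [1, [0, 0, 0], 0.1], [1, [0, 0, 0], 0.115], [1, [0, 0, 0], 0.13], [1, [0, 0, 0], 0.145], [1, [0, 0, 0], 0.16], [1, [0, 0, 0], 0.16]]}}

```text
t: 14.2
eef_pos: [0.4613, -0.3557, 0.065]
tool_rot: [0.001, 0.99, -0.138, 0.001]
contact_force: [-1.9, 1.9, 11.8]
gripper_width: 0.314
grasp_force: 81.3
```

```bash
python3 - <<'E'
from h import *
o=bot.get_obs();r=rot();print(np.round(o["q"],2),o["eef_pos"],o["contact_force"],o["torque"],np.degrees(np.arctan2(r[1,0],r[0,0])))
E
```

```text
[-0.22  0.94  1.19  1.96 -1.05  1.04 -0.38] [ 0.46130986 -0.35569441  0.06504491] [-1.8806978   1.87628647 11.76123802] [0.556717   0.46193228 0.05846475] -15.858441552195881
```

Emit:
{"fn": "apply_moves", "kwargs": {"deltas": [[1, [0, 0, 0], 0.015], [1, [0, 0, 0], 0.03], [1, [0, 0, 0], 0.045], [1, [0, 0, 0], 0.055], [1, [0, 0, 0], 0.06], [1, [0, 0, 0], 0.06]]}}

```text
t: 14.8
eef_pos: [0.4612, -0.3556, 0.0651]
tool_rot: [0.001, 0.947, -0.32, 0.001]
contact_force: [-1.7, 2.8, 11.8]
gripper_width: 0.314
grasp_force: 81.5
```

```bash
python3 - <<'E'
from h import *
o=bot.get_obs();r=rot();print(o["eef_pos"],o["contact_force"],o["torque"],np.degrees(np.arctan2(r[1,0],r[0,0])),np.round(o["joint_torque"],2))
E
```

```text
[ 0.46120597 -0.35558201  0.06505866] [-1.69970289  2.8386347  11.81450874] [0.51636894 0.45151499 0.15001578] -37.35489344423295 [  0.58 -47.17  20.83 -11.75  -0.59  -0.82  -0.38]
```

Emit:
{"fn": "apply_moves", "kwargs": {"deltas": [[1, [0, 0, 0], 0.006], [1, [0, 0, 0], 0.012], [1, [0, 0, 0], 0.012], [1, [0, 0, 0], 0.012]]}}

```text
t: 15.2
eef_pos: [0.4612, -0.3556, 0.0651]
tool_rot: [0.0, 0.935, -0.355, 0.001]
contact_force: [-2.0, 2.5, 10.1]
gripper_width: 0.315
grasp_force: 81.5
```

```bash
python3 - <<'E'
from h import *
o=bot.get_obs();r=rot();print(o["eef_pos"],o["contact_force"],o["torque"],np.degrees(np.arctan2(r[1,0],r[0,0])),np.round(o["joint_torque"],2))
E
```

```text
[ 0.46121979 -0.35558588  0.06507741] [-1.97868012  2.45831931 10.07489194] [0.54649496 0.47878237 0.12184246] -41.623645995608776 [  0.53 -47.56  21.03 -11.64  -0.59  -0.79  -0.13]
```

Emit:
{"fn": "apply_moves", "kwargs": {"deltas": [[1, [0, 0, 0], 0.006], [1, [0, 0, 0], 0.012], [1, [0, 0, 0], 0.012], [1, [0, 0, 0], 0.012]]}}

```text
t: 15.6
eef_pos: [0.4615, -0.3553, 0.0651]
tool_rot: [0.0, 0.921, -0.39, 0.001]
contact_force: [-0.8, 2.9, 11.0]
gripper_width: 0.318
grasp_force: 81.3
```

```bash
python3 - <<'E'
from h import *
o=bot.get_obs();r=rot();print(o["eef_pos"],o["contact_force"],o["torque"],np.degrees(np.arctan2(r[1,0],r[0,0])),np.round(o["joint_torque"],2))
p=bot.read_camera("wrist")
a=cv2.resize(p["color"][100:340,150:360],(525,600),interpolation=cv2.INTER_CUBIC)
cv2.imwrite("pics/w6.png",a[:,:,::-1])
E
```

```text
[ 0.46147518 -0.35532522  0.06505367] [-0.79976737  2.90939804 11.04710792] [0.66656913 0.36072759 0.52785625] -45.86309332222852 [  1.23 -47.5   21.54 -11.03  -0.69  -0.93  -0.54]
```

View pics/w6.png

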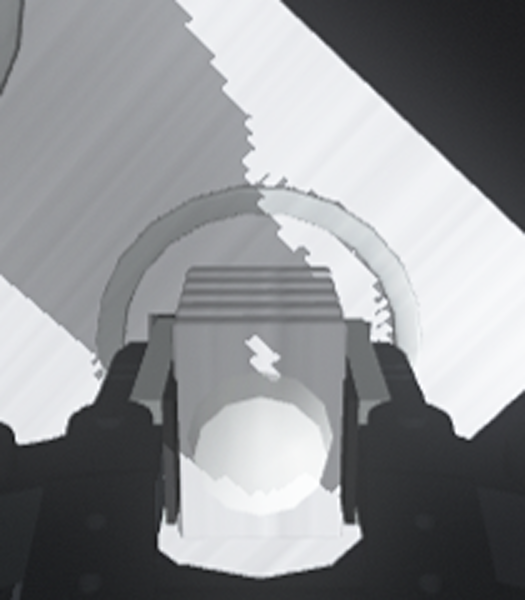

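The wrist view shows the cartridge seated inside the ring, still straight in the fingers, with its pins hidden under the deck. The torque jumped from 0.12 to 0.53 N m at the stop, and the downward push is steady at about 12 N. I'll let it settle briefly and hand in.

Emit:
{"fn": "apply_moves", "kwargs": {"deltas": [[1, [0, 0, 0], 0], [1, [0, 0, 0], 0], [1, [0, 0, 0], 0]]}}

```text
t: 15.95
eef_pos: [0.4615, -0.3554, 0.0651]
tool_rot: [0.0, 0.921, -0.39, 0.001]
contact_force: [-1.9, 2.6, 11.1]
gripper_width: 0.313
grasp_force: 81.3
```

```bash
python3 - <<'E'
from h import *
o=bot.get_obs();print(o["contact_force"],o["torque"],o["grasp_force"],o["t"])
if o["torque"][2]>.3 and o["contact_force"][2]>8: print(bot.hand_in())
E
```

```text
[-1.918336    2.56295637 11.11308232] [0.62742956 0.4244186  0.54581817] 81.31440025870688 15.95
the job is handed in; nothing more can be done
None
```

I put the cartridge in the near socket (the far one is blanked off), pushed it down and turned it clockwise to the stop, and handed in at about 16 s with the arm still holding it there; I didn't see the verdict.

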